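# Slide a painting panel into its jig notches and swing the keeper across

### The arm

A 7-joint arm with a two-finger parallel gripper is mounted at the origin on the work surface. World frame = base frame: x ahead of the robot, y to its left, z up, the work surface at z = 0. Lengths are in m, angles in rad, forces in N, time in s.
With the tool pointing down it reaches from about 0.425 to 0.925 m from the base axis. Payload 6.8 kg.
Tool frame: the origin (TCP) lies on the front face of the gripper's body, between the roots of the fingers; the fingertips stand 73 mm ahead of it and the grasp point (between the pads) lies 54 mm ahead of it (env.nose_length is the distance from the TCP to the fingertips, in m); z points along the fingers, y is the line along which they close (so a half turn about z gives the same grasp; the last joint's range is limited). The gripper opens to 85 mm and grips with 20 to 120 N. Pads are 22 mm wide; open, the fingers measure 114 mm over their backs; the gripper's body (76 mm by 85 mm) begins 54 mm behind the grasp point. The pads swing forward as they close: fully open they stand 13 mm farther back than shut.
Start: joints at [-1.244, 0.477, 0.022, 1.555, -0.011, 1.109, -0.083], TCP at [0.284, 0.612, 0.304] pointing down, gripper open.
Joint ranges: [-2.96, 2.96], [-0.34, 2.1], [-1.41, 1.46], [0.24, 2.44], [-1.37, 4.51], [0.17, 1.92], [-2.96, 2.96]. Speed limits (rad/s): [2.39, 2.39, 3.14, 3.14, 3.14, 3.14, 3.14].

### API

Orientations are given as a unit quaternion [w, x, y, z].
In Python, from cell import env, kin, camera, calibration, job gives the robot as it stands. The module is installed in compiled form; this text tells all that it offers. Calls block until the motion is done:
- env.reach(position, orientation): joint-space move of the TCP to a pose.
- env.movel(position, velocity=0.15, rot=None, stop_force=None): straight line of the TCP; rot=None keeps the orientation; velocity is the mean speed in m/s. With stop_force (N) it stops when the force on the tool has changed by that much, and returns True; else False.
- env.goto_joints(angles): joint-space move.
- env.grip(opening, f_grip=None): finger opening in m; f_grip is the grip in N (None keeps the last); returns when the fingers have stopped.
- env.dwell(seconds).
- kin.inverse_kinematics(position, orientation): joint angles nearest the present ones, or None.
- env.get_state(): the state.
- camera(name): name is "scene" or "top" or "wrist"; returns (picture, depth): 480x640x3 uint8, blue, green, red; 480x640 float32, m along the optical axis (not along the pixel's ray), 0 where there is no reading.
- calibration(name): a dict with "fx", "fy", "cx", "cy" (pixels), "k1" (the pictures are not rectified: a ray, as slopes to the right and down, at radius r is drawn at 1 + k1 r^2 times it, then the intrinsics apply), "rvec" (rotation vector, rad) and "tvec" (3), from world to camera coordinates, as OpenCV has them. Camera axes: x right, y down, z forward; pixel columns grow to the right and rows downward; lengths in m; the calibration is good to about 2 mm. A picture is of the moment at which its call begins: read the wrist's pose just before it. calibration takes no time and is no camera call; for the wrist camera it gives the pose at the moment of the call.
A pose or a line that the arm cannot do raises env.PlanningError and nothing moves.
- job.job_done(): hands the job in; it is judged then, once.
The state is a dict: "time": time; "qpos": joint angles; "joint_velocities": joint speeds; "joint_torque": joint torques, N m; "tcp_pos": TCP position; "orientation": TCP orientation; "force": force on the tool from outside, world axes, zero at the start; "torque": the same for the moment, N m; "opening": finger opening in m; "gripper_force": force on a finger pad.
Only numpy, scipy, OpenCV 4.12 (cv2) and the standard library are available. Lean on these libraries where they do the work, as an engineer would, in place of code of your own. Each camera call takes 0.05 s, during which the arm holds its last target. There are 200 camera calls.

### The job

With a fingertip, push the painting panel along the rails of the priming jig until you feel it drop into the notches and lie level, then push the steel keeper bar round by its upright peg until it lies right across the panel. The panel is only ever pushed, never lifted off its rails, and everything else on the table stays where it is; take your hand away when done.

Things in the scene. Friction and masses are not known exactly. Their poses are not given: they have to be found in the camera images.
- jig: fixed jig, plywood base 190 mm (x) by 400 mm (y), 12 mm thick; origin at the centre of its underside, on the table. Two dark steel rails along y (28 to 64 mm either side of the middle), running face 30 mm above the table. The panel travels to the jig's +y. Wooden side guides at x = +-71.5 to +-91.5 mm, tops 50 mm above the table; ends open.
- panel: loose white-primed panel 140 x 140 x 18 mm, about 0.45 kg, axes as the jig's, on four 8 mm high feet. Origin mid-square at the feet's undersides: the slab is 8 to 26 mm above it, the -y edge to push 70 mm behind it. It starts towards the jig's -y end. Its top is 56 mm above the table riding the rails, 49 mm when dropped into the notches (about flush with the guides).
- seat (a point): the panel's origin when it sits in the notches: jig x = 0, y = +90 mm, 23 mm above the table. The rails' notches (7 mm deep) take all four feet at once here and nowhere else; the feet have 2.5 mm play each way along y, then the notch walls stop the panel.
- keeper (a joint): keeper angle: flat steel bar 62 x 14 x 8 mm hinged on an upright pin on the jig's -x guide. 0: points to the jig's +y, along the guide; grows clockwise seen from above; pi/2: points to +x, across the panel. Stops at -0.4 and 1.6; stays where left (about 1 N moves the peg). Underside 52 mm above the table: clears a dropped panel by 3 mm, strikes one not dropped.
- keeper_pivot (a point): the keeper's hinge pin, at the height of the bar's underside (jig x = -81.5, y = +90 mm, 52 mm above the table)
- keeper_peg (a point): centre of the top of the keeper's upright round peg, 16 mm in diameter, 55 mm from the hinge pin; it rises from the bar (top at 60 mm above the table) to 92 mm above the table
- paint_bottle: closed white plastic paint bottle, 48 mm across, 130 mm tall, standing; origin at the centre of its underside
- gesso_jar: closed white jar, 68 mm across, 75 mm tall, standing; origin at the centre of its underside
- tape_roll: roll of paper tape lying flat, 90 mm across, 25 mm tall; origin at the centre of its underside
- sanding_block: cork sanding block 70 x 45 x 28 mm; origin at the centre of its underside
- brush_cup: empty white ceramic cup, 72 mm across, 85 mm tall; origin at the centre of its underside
- flat_brush: flat brush lying flat, about 180 mm long along its x; origin at the middle of its length, on its underside
Mind the look-alikes: they are no part of the job. There is more than one size of the panel; the job needs the middle-sized.

How it is judged:
By the outcome, as a careful person would: the job done as asked, in the order asked, and still so for the second after the job is handed in, with the robot touching nothing.
It also fails if it takes over 53 s, if anything falls off the work surface, if the arm or the gripper's body presses on something with over 40 N, if the wrist force passes 120 N, or if a joint passes its speed limit or range.

## Working session

There is one attempt and no reset: what is moved stays moved. The work goes in short steps, each a Python script; the robot and the scene stay as the last script left them, time stands still between calls to the robot, and variables do not carry over. Pictures are saved under pics/ and viewed, at most 10 in all, crops included, and the job is handed in when it is done.

```bash
mkdir -p pics
cat > h.py <<'E'
from cell import env, kin, camera, calibration, job
import numpy as np, cv2
from scipy.spatial.transform import Rotation as R
def cal(n):
    c=calibration(n); return c, R.from_rotvec(np.ravel(c["rvec"])).as_matrix(), np.ravel(c["tvec"])
def slopes(c,uv):
    uv=np.atleast_2d(uv).astype(float)
    d=np.stack([(uv[:,0]-c["cx"])/c["fx"],(uv[:,1]-c["cy"])/c["fy"]],1); s=d.copy()
    for _ in range(20): s=d/(1+c["k1"]*(s**2).sum(1,keepdims=True))
    return s
def onplane(C,uv,z):
    c,M,t=C; s=slopes(c,uv); d=np.c_[s,np.ones(len(s))]@M; o=-M.T@t
    return o+d*((z-o[2])/d[:,2])[:,None]
def cloud(C,D):
    c,M,t=C; v,u=np.mgrid[0:480,0:640]; s=slopes(c,np.c_[u.ravel(),v.ravel()])
    z=D.ravel()[:,None]; P=(np.c_[s*z,z]-t)@M; P[D.ravel()<=0]=np.nan
    return P.reshape(480,640,3)
E
python3 - <<'E'
from h import *
for n in ("top","scene"):
    C=cal(n); p,d=camera(n); np.savez(f"{n}.npz",p=p,d=d); cv2.imwrite(f"pics/{n}.png",p)
    print(n,-C[1].T@C[2],C[0]["fx"],(d>0).mean())
s=env.get_state(); print(s["time"],s["orientation"],s["force"],s["opening"])
E
```

```text
top [ 0.30236706 -0.0244088   1.44690562] 623.4273951071485 0.99630859375
scene [0.89920624 0.59464354 0.74822927] 449.6509161374219 0.99595703125
0.1 [-1.24295542e-04  2.15682140e-01  9.76463288e-01 -8.04093450e-04] [-0.58431614  0.27608693  0.79461724] 0.08523492643220697
```

View pics/top.png

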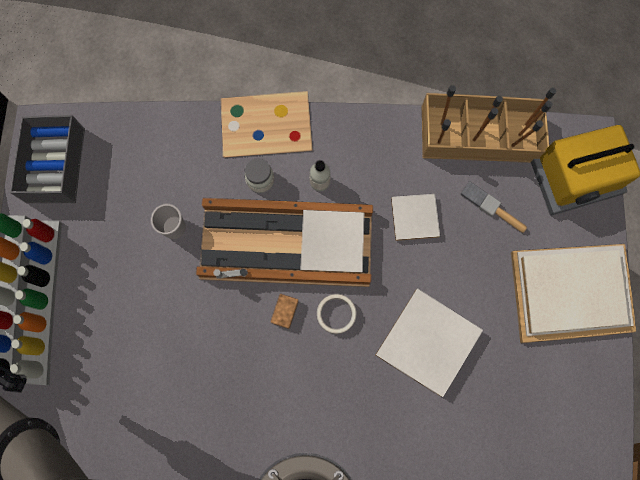

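View pics/scene.png

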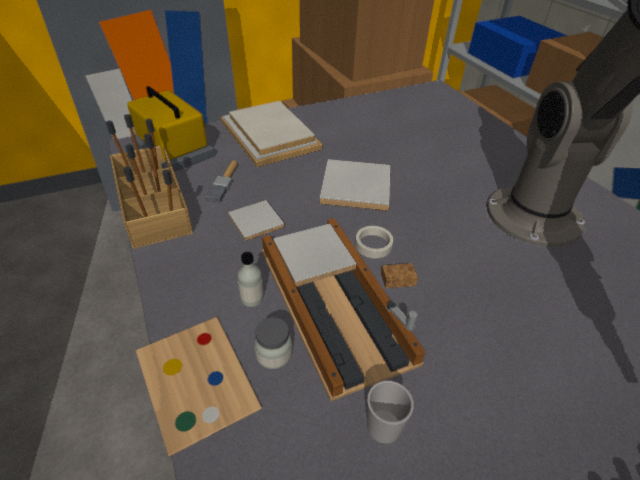

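Top view: the middle-sized panel is on the jig at about (333,241), towards -y (right). The keeper is on the near guide at about (230,272), with the seat to the left. The scene view shows the same layout and the upright peg at about (411,320). Next I measure both.

Run:
```python
from h import *
z=np.load("top.npz"); p,d=z["p"],z["d"]; C=cal("top"); P=cloud(C,d)
hsv=cv2.cvtColor(p,cv2.COLOR_BGR2HSV)
box=np.zeros((480,640),bool); box[190:292,190:380]=1
H,S,V=[hsv[...,i].astype(int) for i in range(3)]
gm=box&(S>110)&(H<20)&(P[...,2]>.042)&(P[...,2]<.058)
n,l,st,ce=cv2.connectedComponentsWithStats(gm.astype(np.uint8))
# guides: split by row line
for i in range(1,n):
    if st[i,4]>60: print("guide blob",st[i],ce[i])
pm=(box&(S<60)&(V>140)&(P[...,2]>.045)).astype(np.uint8)
n,l,st,_=cv2.connectedComponentsWithStats(pm); k=1+st[1:,4].argmax()
cnt=cv2.findContours((l==k).astype(np.uint8),0,2)[0][0]
zp=np.nanmedian(P[l==k][:,2]); W=onplane(C,cnt[:,0,:],zp)
r=cv2.minAreaRect((W[:,:2]*1000).astype(np.float32)); print("panel top z",zp,"rect mm",r)
# guides rect
for rows in ((190,225),(255,292)):
    m=gm.copy(); m[:rows[0]]=0; m[rows[1]:]=0
    v,u=np.nonzero(m); zz=np.nanmedian(P[m][:,2]); W=onplane(C,np.c_[u,v],zz)[:,:2]*1000
    print("guide z",zz,cv2.minAreaRect(W.astype(np.float32)),cv2.fitLine(W.astype(np.float32),cv2.DIST_L2,0,.01,.01).ravel())
# peg: high points near keeper
m=box.copy(); m[:255]=0; m&=(P[...,2]>.08)&(P[...,2]<.1)
print("peg",m.sum(),np.nanmedian(P[m],0)); v,u=np.nonzero(m); print(u.min(),u.max(),v.min(),v.max(), onplane(C,[[u.mean(),v.mean()]],.092))
# scene
z=np.load("scene.npz"); p2,d2=z["p"],z["d"]; C2=cal("scene"); Q=cloud(C2,d2)
m=(Q[...,2]>.083)&(Q[...,2]<.1)&(np.abs(Q[...,0]-np.nanmedian(P[gm][:,0]))<.15)&(np.abs(Q[...,1])<.25); 
n,l,st,ce=cv2.connectedComponentsWithStats(m.astype(np.uint8))
for i in range(1,n):
    if st[i,4]>8: print("scene high",st[i],np.median(Q[l==i],0))
h2=cv2.cvtColor(p2,cv2.COLOR_BGR2HSV); m=((h2[...,1]<60)&(h2[...,2]>140)).astype(np.uint8)
n,l,st,ce=cv2.connectedComponentsWithStats(m); k=l[255,315]; s=l==k
cnt=cv2.findContours(s.astype(np.uint8),0,2)[0][0]; print("scene panel",st[k],"z",np.nanmedian(Q[s][:,2]),cv2.minAreaRect((onplane(C2,cnt[:,0],zp)[:,:2]*1000).astype(np.float32)))
a=cv2.resize(p[195:290,190:380],None,fx=4,fy=4,interpolation=2); b=cv2.resize(p2[270:370,340:460],None,fx=2,fy=2)
a[:200,:240]=b; cv2.imwrite("pics/crop.png",a)
s=env.get_state(); print(R.from_quat(np.roll(s["orientation"],-1)).as_matrix().round(2))
```

```text
guide blob [ 202  198  171   16 1392] [285.27011494 205.04382184]
guide blob [196 267  44  10 196] [210.46938776 270.5255102 ]
guide blob [ 238  269  133   14 1146] [307.97556719 275.35078534]
panel top z 0.05655898107509705 rect mm ((604.6038818359375, -47.266563415527344), (139.10511779785156, 139.49798583984375), 88.8562240600586)
guide z 0.05039264550611253 ((687.0676879882812, 59.656982421875), (397.6131591796875, 22.06267738342285), 88.92183685302734) [1.7567163e-02 9.9984568e-01 6.8762775e+02 6.2926960e+01]
guide z 0.05026400137985356 ((525.211181640625, 63.25726318359375), (397.3961486816406, 23.575838088989258), 88.91551971435547) [2.0675812e-02 9.9978626e-01 5.2444116e+02 3.8704594e+01]
peg 48 [0.51798745 0.20654403 0.09270948]
213 220 269 276 [[0.51822276 0.20688053 0.092     ]]
scene high [238 264  23  17 230] [ 0.76629368 -0.00567961  0.09059232]
scene high [408 312   4   8  22] [0.52815637 0.20623431 0.09019657]
scene panel [ 274  224   82   58 2851] z 0.056537963652772236 ((607.5465087890625, -47.79875183105469), (141.46380615234375, 138.7989959716797), 89.02727508544922)
[[-0.91  0.42 -0.  ]
 [ 0.42  0.91 -0.  ]
 [-0.   -0.   -1.  ]]
```

View pics/crop.png

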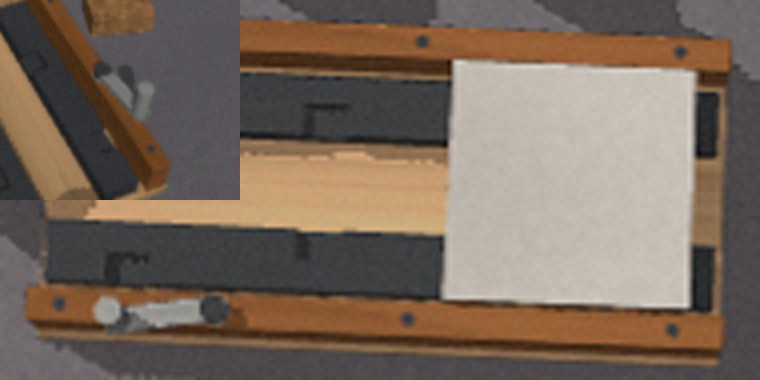

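Crop: the keeper's pivot is on the right end of the bar and the peg on the left, at about -0.17 rad. The notches are visible in the rails and nothing blocks the panel's path. Next I check IK and push the panel.

```bash
cat >> h.py <<'E'
O=np.array([.6061,.0615]); YJ=np.array([.0188,.9998]); XJ=np.array([.9998,-.0188]); JY=np.arctan2(-.0188,.9998)
def J(x,y): return O+x*XJ+y*YJ
N=env.nose_length
def pose(xy,tipz): return [xy[0],xy[1],tipz+N]
def ori(a): # tool z down, tool y at jig-frame angle a
    a=a+JY; y=np.array([np.cos(a),np.sin(a),0]); z=np.array([0,0,-1.]); x=np.cross(y,z)
    return np.roll(R.from_matrix(np.c_[x,y,z]).as_quat(),1).tolist()
def tj(): 
    s=env.get_state(); v=np.array(s["tcp_pos"][:2])-O; return round(s["time"],2),(v@XJ).round(4),(v@YJ).round(4),round(s["tcp_pos"][2]-N,4),np.round(s["force"],1)
E
python3 - <<'E'
from h import *
print(N)
for a in (0,np.pi):
    print(a,kin.inverse_kinematics(pose(J(0,-.22),.036),ori(a)))
    print(kin.inverse_kinematics(pose(J(0,0),.036),ori(a)))
for a in (0,.8,1.57,1.75): print("peg",a,kin.inverse_kinematics(pose(J(-.0815+.055*np.cos(a),.09+.055*np.sin(a)),.068),ori(a)))
q=ori(0)
env.grip(0); print(tj())
env.reach(pose(J(0,-.225),.15),q); print(tj())
env.movel(pose(J(0,-.225),.036),velocity=.1,stop_force=8); print(tj())
env.movel(pose(J(0,-.197),.036),velocity=.1,stop_force=8); print(tj())
print(env.movel(pose(J(0,-.175),.036),velocity=.02,stop_force=1.5),tj())
E
```

```text
0.0726
0 [-0.19453545  0.6831591   0.48861695  1.84787349 -0.46303294  0.72533417
  0.53524714]
[-0.53525947  0.65827994  0.45351443  1.87927386 -0.42849678  0.7011099
  0.1497625 ]
3.141592653589793 [-0.59670648  1.1211033   1.25671419  1.87204334 -1.20044528  1.16508069
 -2.03447815]
[-0.04200298  0.61884778 -0.21591241  1.84338335  0.19419011  0.6997515
  2.75466576]
peg 0 [-0.66769753  0.58783979  0.41483291  1.88610597 -0.33907092  0.73688785
 -0.07974835]
peg 0.8 [-0.60507647  0.55727672  0.23016578  1.88607163 -0.18431436  0.71862409
  0.51184446]
peg 1.57 [-0.53879489  0.50923864  0.06814541  1.94977074 -0.05254203  0.68424808
  1.11265379]
peg 1.75 [-0.51659275  0.49669614  0.03015155  1.97000416 -0.02298491  0.67521168
  1.25905829]
(0.87, np.float64(-0.332), np.float64(0.5445), np.float64(0.2313), array([ 0. ,  0.3, -0.9]))
(3.83, np.float64(0.0004), np.float64(-0.2238), np.float64(0.1499), array([0.4, 0.9, 0.3]))
(5.12, np.float64(0.0005), np.float64(-0.2252), np.float64(0.0367), array([ 0.9, -0.8, -0.4]))
(5.55, np.float64(0.0002), np.float64(-0.1962), np.float64(0.0362), array([-0.2, -0.4,  0.1]))
True (6.04, np.float64(-0.0003), np.float64(-0.1918), np.float64(0.0356), array([1.4, 0.9, 0. ]))
```

Run:
```python
from h import *
print(env.movel(pose(J(0,-.02),.036),velocity=.05,stop_force=25),tj())
print(env.movel(pose(J(0,.028),.036),velocity=.02,stop_force=8),tj())
env.dwell(.1); print(tj())
p,d=camera("top"); C=cal("top"); P=cloud(C,d); 
cv2.imwrite("pics/t2.png",cv2.resize(p[180:300,180:390],None,fx=3.5,fy=3.5,interpolation=2)); np.savez("t2.npz",p=p,d=d)
m=np.all(np.abs(P[...,:2]-J(-.0,.125))<[.03,.02],axis=2); print(np.nanmedian(P[m][:,2]))
```

```text
False (9.63, np.float64(-0.0), np.float64(-0.0201), np.float64(0.036), array([ 0.6, -2.5, -1.3]))
True (11.12, np.float64(-0.0003), np.float64(0.0092), np.float64(0.0358), array([ 0.2, -0.4, -0.1]))
(11.22, np.float64(-0.0006), np.float64(0.0091), np.float64(0.0354), array([ 0.7,  0.4, -0.1]))
nan
  return np.nanmean(a, axis, out=out, keepdims=keepdims)
```

View pics/t2.png

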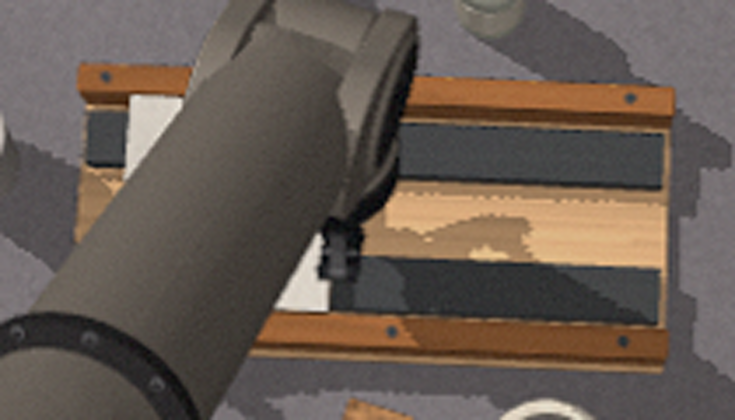

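Top view: the arm hides most of the panel, but its left edge at about (128,100) and right edge at (330,310) match the seat. I back off, rise, move over to the keeper start and measure the height there.

Run:
```python
from h import *
env.movel(pose(J(0,-.01),.036),velocity=.08)
env.movel(pose(J(0,-.01),.15),velocity=.2)
env.reach(pose(J(-.135,.139),.15),ori(1.74)); print(tj())
for n in ("top","scene"):
    p,d=camera(n); C=cal(n); P=cloud(C,d); cv2.imwrite(f"pics/{n}3.png",p)
    D=P[...,:2]-O; x,y,z=D@XJ,D@YJ,P[...,2]
    for yy in (.035,.06,.09,.12,.145):
        print(n,yy,[(int(m.sum()),np.median(z[m]).round(4) if m.any() else 0) for xx in (-.05,0,.05) for m in [(abs(x-xx)<.012)&(abs(y-yy)<.01)&(z<.07)]])
    h=cv2.cvtColor(p,cv2.COLOR_BGR2HSV); m=((h[...,1]<60)&(h[...,2]>130)&(abs(x)<.09)&(abs(y-.09)<.1)&(z<.062)&(z>.04)).astype(np.uint8)
    k,l,st,_=cv2.connectedComponentsWithStats(m); i=1+st[1:,4].argmax(); c=cv2.findContours((l==i).astype(np.uint8),0,2)[0][0]
    w=onplane(C,c[:,0],.049)[:,:2]-O; print(n,"panel x",(w@XJ).min(),(w@XJ).max(),"y",(w@YJ).min(),(w@YJ).max())
a=cv2.imread("pics/top3.png")[180:300,180:390]; b=cv2.imread("pics/scene3.png")[200:400,250:430]
cv2.imwrite("pics/c3.png",np.vstack([cv2.resize(a,(525,300)),cv2.resize(cv2.copyMakeBorder(b,0,0,0,135,0),(525,300))]))
```

```text
(13.41, np.float64(-0.1348), np.float64(0.1382), np.float64(0.1494), array([ 1. ,  0.2, -0.3]))
top 0.035 [(90, np.float64(0.0499)), (87, np.float64(0.0494)), (83, np.float64(0.0489))]
top 0.06 [(88, np.float64(0.0493)), (86, np.float64(0.0498)), (89, np.float64(0.0497))]
top 0.09 [(90, np.float64(0.0501)), (85, np.float64(0.0499)), (85, np.float64(0.0496))]
top 0.12 [(89, np.float64(0.0496)), (89, np.float64(0.0491)), (86, np.float64(0.05))]
top 0.145 [(86, np.float64(0.0505)), (90, np.float64(0.0495)), (81, np.float64(0.0504))]
top panel x -0.06860647884816941 0.07179919028009216 y 0.02170598912069697 0.1626245520819499
scene 0.035 [(92, np.float64(0.0497)), (90, np.float64(0.0499)), (99, np.float64(0.0495))]
scene 0.06 [(98, np.float64(0.0498)), (97, np.float64(0.0497)), (104, np.float64(0.0497))]
scene 0.09 [(104, np.float64(0.0499)), (105, np.float64(0.0499)), (116, np.float64(0.0497))]
scene 0.12 [(107, np.float64(0.0498)), (114, np.float64(0.0499)), (116, np.float64(0.0496))]
scene 0.145 [(124, np.float64(0.0494)), (156, np.float64(0.049)), (132, np.float64(0.049))]
scene panel x -0.06615886222941622 0.07354382289187472 y 0.020020725465718446 0.161955114607789
```

View pics/c3.png

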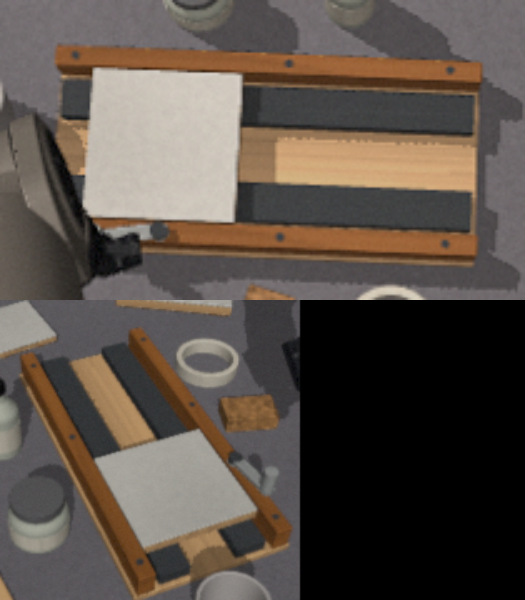

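The panel lies level at 49–50 mm in both views, across the seat (top crop, panel corners at about (90,70) and (238,220)). Next I swing the keeper.

```bash
cat >> h.py <<'E'
def fk(th,gap=0.,h=.019):
    r=np.array([np.sin(th),np.cos(th)]); t=np.array([np.cos(th),-np.sin(th)])
    return J(*(np.array([-.0815,.09])+.055*r-(h+gap)*t))
E
python3 - <<'E'
from h import *
env.movel(pose(J(-.135,.139),.070),velocity=.12,stop_force=10); print(tj())
for th in (-.15,.05,.25,.45,.65,.85,1.05,1.25,1.4,1.5,1.55):
    s=env.movel(pose(fk(th),.070),velocity=.06,rot=ori(np.pi/2-th),stop_force=15); print(th,s,tj())
    if s: break
E
```

```text
(14.32, np.float64(-0.1345), np.float64(0.139), np.float64(0.0704), array([-0.3,  0.5,  0. ]))
-0.15 False (14.92, np.float64(-0.1084), np.float64(0.1414), np.float64(0.0699), array([ 0.4, -0.3, -0.3]))
0.05 False (15.27, np.float64(-0.0981), np.float64(0.1459), np.float64(0.0698), array([ 0.4, -0.7,  0.1]))
0.25 False (15.62, np.float64(-0.0867), np.float64(0.1478), np.float64(0.0699), array([0.6, 0.1, 0.5]))
0.45 False (15.97, np.float64(-0.0751), np.float64(0.1476), np.float64(0.0699), array([0.3, 0.1, 0.1]))
0.65 False (16.32, np.float64(-0.0637), np.float64(0.1451), np.float64(0.0699), array([-0.7, -0. , -0. ]))
0.85 False (16.67, np.float64(-0.0531), np.float64(0.1405), np.float64(0.0699), array([-0.3, -0.5, -0.5]))
1.05 False (17.02, np.float64(-0.0436), np.float64(0.1338), np.float64(0.0699), array([ 1.5,  0.2, -0.8]))
1.25 False (17.37, np.float64(-0.0356), np.float64(0.1254), np.float64(0.0699), array([-0.5, -0.5,  0. ]))
1.4 False (17.67, np.float64(-0.0308), np.float64(0.1181), np.float64(0.0699), array([-0.7, -0.3, -0.5]))
1.5 False (17.92, np.float64(-0.0282), np.float64(0.1129), np.float64(0.0699), array([ 0.1, -0.3,  0.9]))
1.55 False (18.17, np.float64(-0.0271), np.float64(0.1102), np.float64(0.07), array([-0.2,  0. ,  0.4]))
```

Run:
```python
from h import *
env.movel(pose(J(-.027,.15),.070),velocity=.1); env.movel(pose(J(-.027,.15),.16),velocity=.2)
env.reach(pose(J(-.12,.34),.2),ori(0)); print(tj())
for n in ("top","scene"):
    p,d=camera(n); C=cal(n); P=cloud(C,d); cv2.imwrite(f"pics/{n}4.png",p)
    D=P[...,:2]-O; x,y,z=D@XJ,D@YJ,P[...,2]
    m=(abs(x+.0265)<.04)&(abs(y-.09)<.05)&(z>.086)&(z<.1); v,u=np.nonzero(m); w=onplane(C,[[u.mean(),v.mean()]],.092)[0,:2]-O; w=np.array([w@XJ,w@YJ])
    print(n,m.sum(),w,"theta",np.arctan2(w[0]+.0815,w[1]-.09))
    m=(abs(x)<.06)&(abs(y-.035)<.01)&(z<.07); print(np.median(z[m])); m=(abs(x)<.06)&(abs(y-.145)<.008)&(z<.07); print(np.median(z[m]))
a=cv2.imread("pics/top4.png")[180:300,180:390]; b=cv2.imread("pics/scene4.png")[200:400,250:430]
cv2.imwrite("pics/c4.png",np.vstack([cv2.resize(a,(525,300)),cv2.resize(cv2.copyMakeBorder(b,0,0,0,135,0),(525,300))]))
```

```text
(20.18, np.float64(-0.1192), np.float64(0.3378), np.float64(0.1993), array([ 0.6, -1.5,  0.7]))
top 43 [-0.02601003  0.09277938] theta 1.5207501031255648
0.0492949681518791
0.04989814549790926
scene 61 [-0.02255585  0.09320516] theta 1.5164736312359681
0.04966351687675569
0.04915393471568401
```

View pics/c4.png

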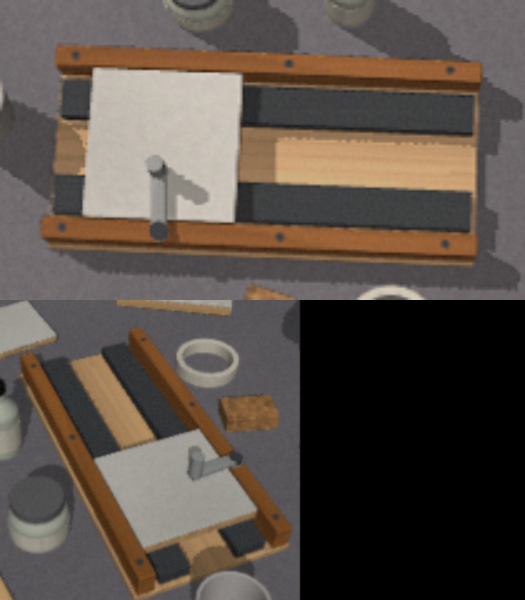

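The keeper lies across the panel at θ≈1.52 (peg at about (155,163) in the upper crop), and the panel is still level. One small nudge will square it.

Run:
```python
from h import *
q=ori(0)
env.reach(pose(J(-.027,.15),.16),q); env.movel(pose(J(-.027,.15),.070),velocity=.15)
env.movel(pose(J(-.027,.114),.070),velocity=.08,stop_force=10)
print(env.movel(pose(J(-.027,.1075),.070),velocity=.015,stop_force=8),tj())
env.movel(pose(J(-.027,.15),.070),velocity=.1); env.movel(pose(J(-.027,.15),.16),velocity=.2)
env.reach(pose(J(-.12,.34),.2),q); print(tj())
for n in ("top","scene"):
    p,d=camera(n); C=cal(n); P=cloud(C,d); D=P[...,:2]-O; x,y,z=D@XJ,D@YJ,P[...,2]
    m=(abs(x+.0265)<.04)&(abs(y-.09)<.05)&(z>.086)&(z<.1); v,u=np.nonzero(m); w=onplane(C,[[u.mean(),v.mean()]],.092)[0,:2]-O; w=np.array([w@XJ,w@YJ])
    print(n,m.sum(),w,"theta",np.arctan2(w[0]+.0815,w[1]-.09), np.median(z[(abs(x)<.06)&(abs(y-.035)<.01)&(z<.07)]))
```

```text
False (23.08, np.float64(-0.0271), np.float64(0.1074), np.float64(0.07), array([ 0. , -0.4, -0.2]))
(25.12, np.float64(-0.1192), np.float64(0.3378), np.float64(0.1993), array([0.9, 0.5, 0.6]))
top 43 [-0.02598243  0.0894401 ] theta 1.5808811167941035 0.049767429667672725
scene 61 [-0.02240107  0.09048756] theta 1.5625465465348858 0.04975078996453756
```

```bash
python3 -c "
from h import *
print(job.job_done())"
```

```text
the job is handed in; nothing more can be done
None
```

The job is handed in: the panel sits level in the notches (top at about 49.7 mm), the keeper lies across it at about 1.57 rad, the hand is clear, and it took about 25 s on the robot's clock. I have no verdict back from the judging.

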